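# Lay out the tasting board

### The arm

A 6-joint arm with a two-finger parallel gripper is mounted at the origin on a cart in front of the work surface, level with it; the furniture and walls round the work are solid. World frame = base frame: x ahead of the robot, y to its left, z up, the work surface at z = 0. Lengths are in m, angles in rad, forces in N, time in s.
With the tool pointing down it reaches from about 0.25 to 0.775 m from the base axis. Payload 4 kg.
Tool frame: the origin (TCP) lies midway between the tips of the shut fingers; the grasp point (between the pads) lies 19 mm behind it (robot.tcp_to_grasp is the z of the grasp point in the tool frame, in m); z points along the fingers, y is the line along which they close (so a half turn about z gives the same grasp; the last joint's range is limited). The gripper opens to 94 mm and grips with 3 to 60 N. Pads are 16 mm wide; open, the fingers measure 119 mm over their backs; the gripper's body (75 mm by 177 mm) begins 78 mm behind the grasp point.
Start: joints at [1.246, 0.087, 1.371, -0, 1.684, -0.103], TCP at [0.121, 0.537, 0.18] pointing down, gripper open.
Joint ranges: [-3.1, 3.1], [-0.76, 2.03], [0.27, 2.55], [-1.08, 4.22], [0.17, 2.65], [-2.57, 2.57]. Speed limits (rad/s): [2.79, 2.79, 3.14, 3.14, 3.14, 3.14].

### API

Orientations are given as [roll, pitch, yaw] about the fixed x, y, z axes, in that order (R = Rz(yaw) Ry(pitch) Rx(roll)).
In Python, from bench import robot gives the robot as it stands. The module is installed in compiled form; this text tells all that it offers.
- The arm moves only by the tool move_arm, never from a script. Its argument "motion" is one flat list of numbers, 7 for each row, row after row: the turn, a rotation vector about the tool's x, y, z in units of 45 degrees (1.0 is 45 degrees), then the shift along the tool's x, y, z in units of 100 mm (1.0 is 100 mm), then the opening, from 0 (shut) to 1 (fully open). A call has 1 to 12 rows; each row shifts and turns the commanded pose from where the row before left it, along the tool's axes as they then stand; what a row does not reach is not made up. A row lasts 1/12 s, in which the tool goes at most 41.7 mm and 7.16 degrees, less where a joint would pass 70% of its speed; a pose out of reach is approached as far as the arm can. A call with a number of a shift or a turn outside -1 to 1 is refused whole. A call with a gripper value outside its range is refused whole. The fingers move at their own pace and stop on an object; the grip force is fixed at half the most. Time passes only in rows, so rows that do not move let the fingers close. It gives the time, the measured TCP pose, the force, the opening and the grip force at its end, in the units of the state.
- robot.get_obs(): the state, without advancing time (a new reading comes with each control period).
- robot.snapshot(name): name is "scene" or "top"; returns the picture (400x640x3 uint8, red, green, blue); there is no depth.
- robot.get_calibration(name): a dict with "fx", "fy", "cx", "cy" (pixels), "R" (3x3) and "t" (3): a world point X has camera coordinates R X + t. Camera axes: x right, y down, z forward; pixel columns grow to the right and rows downward; lengths in m; the calibration is good to about 2 mm. A picture is of the moment at which its call begins. get_calibration takes no time and is no camera call.
- robot.close_job(): hands the job in; it is judged then, once.
The state is a dict: "time": time; "joint_positions": joint angles; "qvel": joint speeds; "joint_torque": joint torques, N m; "tool_pos": TCP position; "ee_rot": TCP orientation; "wrist_force": force on the tool from outside, world axes, zero at the start; "wrist_torque": the same for the moment, N m; "width": finger opening in m; "finger_force": force on a finger pad.
Only numpy, scipy, OpenCV 4.12 (cv2) and the standard library are available. Lean on these libraries where they do the work, as an engineer would, in place of code of your own. Each camera call takes 0.05 s, during which the arm holds its last target. There are 200 camera calls.

### The job

Set out the dark wooden tasting board: stand the red-lidded jar on the ring in front of the round glazed swirl (on the side nearer you), the green-lidded jar on the ring in front of the dark brownie, and the yellow-lidded jar on the ring between the two bakes, with the little blue butter pot standing on top of the yellow lid. Centre each jar on its ring and the pot on the lid, all upright, and leave the two bakes, the sugar shaker and the bell undisturbed where they stand.

Things in the scene. Friction and masses are not known exactly. Their poses are not given: they have to be found in the camera images.
- board: Dark wooden board, fixed, 200 mm (x) by 335 mm (y), 14 mm thick. Origin: centre of its underside; x points away from the robot, y to its left, turned up to 0.3 rad. Flat cream rings, 72 mm across, mark the jars' places, centred at board (x, y) = (-0.055, 0.105), (-0.055, -0.105), (0.040, 0) m. The bakes stand at (0.040, 0.105) and (0.040, -0.105); which is left and which right changes.
- swirl: Round golden glazed swirl pastry, about 95 mm across and 32 mm high, loose on the board; origin: centre of its underside, z up. Not to be moved.
- brownie: Dark chocolate brownie block, 110 mm (its x, along the board's x) by 75 mm by 36 mm high, loose on the board; origin: centre of its underside, z up. Not to be moved.
- red_jar: Glass preserve jar with a red screw lid and a plain paper label, loose, upright on the counter; 56 mm diameter, 75 mm tall. Origin: centre of its underside, z up. About 0.22 kg; grip it across its 56 mm wide body 25 to 50 mm above its underside.
- green_jar: Glass preserve jar with a green screw lid and a plain paper label, loose, upright on the counter; 56 mm diameter, 75 mm tall. Origin: centre of its underside, z up. About 0.22 kg; grip it across its 56 mm wide body 25 to 50 mm above its underside.
- yellow_jar: Glass preserve jar with a yellow screw lid and a plain paper label, loose, upright on the counter; 56 mm diameter, 75 mm tall. Origin: centre of its underside, z up. About 0.22 kg; grip it across its 56 mm wide body 25 to 50 mm above its underside. Its lid is flat on top; see butter_pot.
- butter_pot: Small lidded blue ceramic butter pot with a white band, solid, loose, upright on the counter; 48 mm diameter (foot 42 mm), 42 mm tall, about 0.1 kg. Origin: centre of its underside, z up. Grip across its straight sides, 8 to 32 mm above its underside. It ends on the yellow jar's lid, 75 mm above that jar's underside.
- shaker: Sugar shaker, clear glass with a grey metal top, 44 mm diameter, 90 mm tall, loose bystander; origin: centre of its underside.
- bell: Brass counter bell on a black foot, 84 mm diameter, 61 mm tall, loose bystander; origin: centre of its underside.

How it is judged:
At the end, for the whole second after the job is handed in: Red jar on the ring in front of the swirl, green jar in front of the brownie, yellow jar between the bakes, each on the board within 12 mm of its ring's centre along each board axis; butter pot on the yellow lid within 12 mm of its axis; all upright within 0.1 rad, released, at rest (((x of red_jar in the frame of board between -0.067 and -0.043 m and y of red_jar in the frame of board between 0.093 and 0.117 m) or (x of red_jar in the frame of board between -0.067 and -0.043 m and y of red_jar in the frame of board between -0.117 and -0.093 m)) and horizontal distance between red_jar and swirl below 0.13 m and ((x of green_jar in the frame of board between -0.067 and -0.043 m and y of green_jar in the frame of board between 0.093 and 0.117 m) or (x of green_jar in the frame of board between -0.067 and -0.043 m and y of green_jar in the frame of board between -0.117 and -0.093 m)) and horizontal distance between green_jar and brownie below 0.13 m and x of yellow_jar in the frame of board between 0.028 and 0.052 m and y of yellow_jar in the frame of board between -0.012 and 0.012 m and horizontal distance between butter_pot and yellow_jar below 0.012 m and z of butter_pot in the frame of yellow_jar between 0.07 and 0.08 m and z of red_jar in the frame of board between 0.01 and 0.018 m and z of green_jar in the frame of board between 0.01 and 0.018 m and z of yellow_jar in the frame of board between 0.01 and 0.018 m and angle between each of red_jar, green_jar, yellow_jar, butter_pot's own z axis and vertical below 0.1 rad and linear speed of each of red_jar, green_jar, yellow_jar, butter_pot below 0.02 m/s); the robot touches nothing.
It fails at once if a bake on the board was shifted by more than 15 mm (distance of any of swirl, brownie from where it was at the start of the episode above 0.015 m).
It fails at once if the shaker or the bell was shifted by more than 20 mm (distance of any of shaker, bell from where it was at the start of the episode above 0.02 m).
It also fails if it takes over 109 s, if anything falls off the work surface, if the arm or the gripper's body presses on something with over 40 N, if the wrist force passes 120 N, or if a joint passes its speed limit or range.

## Working session

There is one attempt and no reset: what is moved stays moved. The work goes in short steps, Python scripts to look and compute and a tool call to move; the robot and the scene stay as the last step left them, time stands still between calls to the robot, and variables do not carry over. Pictures are saved under pics/ and viewed, at most 14 in all, crops included, and the job is handed in when it is done.

Besides the shell and the picture viewer there is one more tool, called after "Call:" as name(argument=value, ...), one argument or row to a line, values as JSON. move_arm: Moves the arm, as the interface text tells. Shifts and turns lie within -1 to 1; 1 stands for 100 mm of shift or 45 degrees of turn. Its arguments: {"type":"object","properties":{"motion":{"type":"array","items":{"type":"number"}}},"required":["motion"]}

```bash
mkdir -p pics
python3 - <<'E'
from bench import robot
import cv2,numpy as np
for n in("top","scene"):
    cv2.imwrite(f"pics/{n}0.png",robot.snapshot(n)[:,:,::-1]);c=robot.get_calibration(n);print({k:np.round(v,4).tolist() for k,v in c.items()})
o=robot.get_obs();print(o,robot.tcp_to_grasp)
E
```

```text
{'fx': 433.0452, 'fy': 433.0452, 'cx': 322.3647, 'cy': 194.0811, 'R': [[-0.0897, -0.996, -0.0064], [-0.9757, 0.0891, -0.2001], [0.1999, -0.0117, -0.9797]], 't': [0.0478, 0.5012, 1.2939]}
{'fx': 469.4494, 'fy': 469.4494, 'cx': 319.3394, 'cy': 202.5593, 'R': [[0.7835, -0.6214, -0.0081], [-0.2785, -0.3394, -0.8984], [0.5555, 0.7062, -0.439]], 't': [-0.4031, 0.1882, 1.0781]}
{'time': 0.1, 'joint_positions': array([ 1.24590614e+00,  8.79016280e-02,  1.37207844e+00, -2.09542043e-05,
        1.68365707e+00, -1.03099986e-01]), 'qvel': array([-1.10751899e-04, -2.49381363e-03, -4.44100772e-03,  1.50500277e-04,
        1.04539239e-03,  7.19239396e-05]), 'joint_torque': array([ 2.42180118e-03, -3.41249156e+01, -3.03302836e+01,  7.19700172e-02,
        3.04517196e-02, -8.09681478e-05]), 'tool_pos': array([0.12081969, 0.5359923 , 0.17882262]), 'ee_rot': array([-3.13955688e+00, -1.89697863e-04,  2.91979992e+00]), 'wrist_force': array([0.63746149, 0.04162242, 0.44037405]), 'wrist_torque': array([0.01090601, 0.00130161, 0.0228803 ]), 'finger_force': 0.0, 'width': 0.0936186366498574} -0.0188
```

View pics/top0.png

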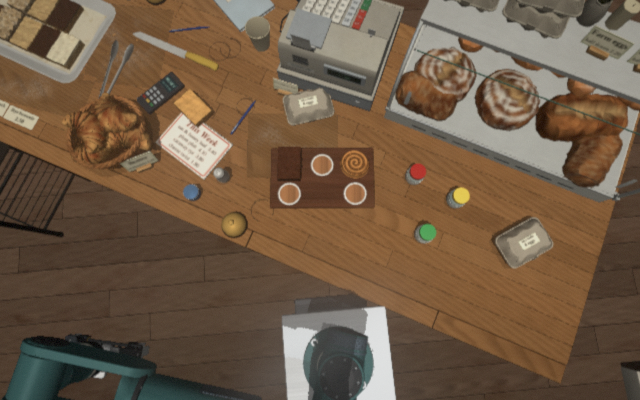

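View pics/scene0.png

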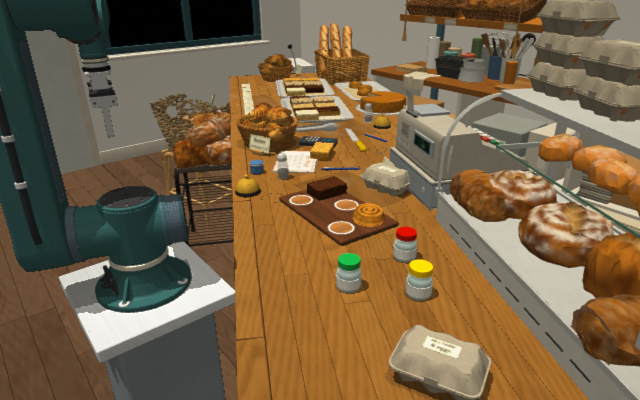

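```bash
cat > h.py <<'E'
import cv2,numpy as np
from bench import robot
def ray(n,u,v,z):
    c=robot.get_calibration(n);R=np.array(c["R"]);C=-R.T@np.array(c["t"])
    d=R.T@np.array([(u-c["cx"])/c["fx"],(v-c["cy"])/c["fy"],1.]);return (C+d*(z-C[2])/d[2])
def blobs(im,hue,box,smin=120,vmin=60,amin=30):
    h=cv2.cvtColor(im,cv2.COLOR_RGB2HSV).astype(int);d=np.abs((h[...,0]-hue+90)%180-90)
    m=((d<8)&(h[...,1]>smin)&(h[...,2]>vmin)).astype(np.uint8);k=np.zeros_like(m);x0,y0,x1,y1=box;k[y0:y1,x0:x1]=1
    n,l,s,c=cv2.connectedComponentsWithStats(m*k)
    return [(s[i],c[i]) for i in range(1,n) if s[i,4]>=amin]
E
python3 - <<'E'
from h import *
im=robot.snapshot("top");sc=robot.snapshot("scene")
for nm,hue,z,bt,bs in[("red",0,.07,(400,155,432,190),(390,222,420,250)),("yel",27,.07,(442,180,476,210),(405,255,440,285)),("grn",65,.07,(410,215,442,248),(333,250,365,278)),("pot",108,.035,(178,178,206,206),(245,155,268,178))]:
  for n,i,b in(("top",im,bt),("scene",sc,bs)):
    for s,c in blobs(i,hue,b): print(nm,n,s,c.round(1),ray(n,*c,z).round(4))
# rings
g=cv2.cvtColor(im,cv2.COLOR_RGB2HSV)
m=((g[...,2]>150)&(g[...,1]<110)).astype(np.uint8);m[:148]=0;m[210:]=0;m[:,:268]=0;m[:,378:]=0
for c in cv2.findContours(m,cv2.RETR_EXTERNAL,cv2.CHAIN_APPROX_NONE)[0]:
    if len(c)>25:
        e=cv2.fitEllipse(c);print("ring",e,ray("top",*e[0],.014).round(4))
for p in[(234,224,.03),(221,173,.08)]:print(ray("top",*p).round(3))
a=cv2.resize(im[140:245,170:290],None,fx=5,fy=5,interpolation=2);cv2.imwrite("pics/a.png",a[:,:,::-1])
b=cv2.resize(im[140:250,265:485],None,fx=3.6,fy=3.6,interpolation=2);cv2.imwrite("pics/b.png",b[:,:,::-1])
E
```

```text
red top [410 163  16  17 209] [417.5 171. ] [ 0.5454 -0.2966  0.07  ]
red scene [396 226  21  16 260] [405.9 233.5] [ 0.5454 -0.2998  0.07  ]
yel top [453 187  17  17 231] [460.9 195.1] [ 0.4579 -0.4181  0.07  ]
yel scene [409 259  24  19 391] [420.4 268. ] [ 0.4585 -0.42    0.07  ]
grn top [421 225  14  10  97] [427.1 229.4] [ 0.3629 -0.3012  0.07  ]
grn scene [338 253  22  18 311] [348.6 261.3] [ 0.3564 -0.3037  0.07  ]
pot scene [251 167  11   7  40] [255.5 170.4] [0.5205 0.3582 0.035 ]
ring ((288.8707580566406, 193.44970703125), (21.49695587158203, 21.99776268005371), 64.17575073242188) [0.5228 0.1083 0.014 ]
ring ((354.6911926269531, 193.15724182128906), (21.72177505493164, 21.86001205444336), 88.76260375976562) [ 0.5046 -0.1011  0.014 ]
ring ((321.59722900390625, 164.56117248535156), (21.10348892211914, 21.50567054748535), 75.92202758789062) [ 0.6084 -0.0044  0.014 ]
[0.438 0.285 0.03 ]
[0.592 0.307 0.08 ]
```

View pics/a.png

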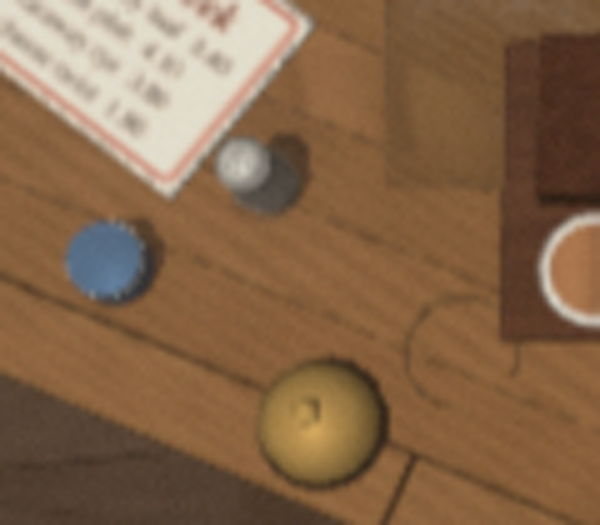

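View pics/b.png

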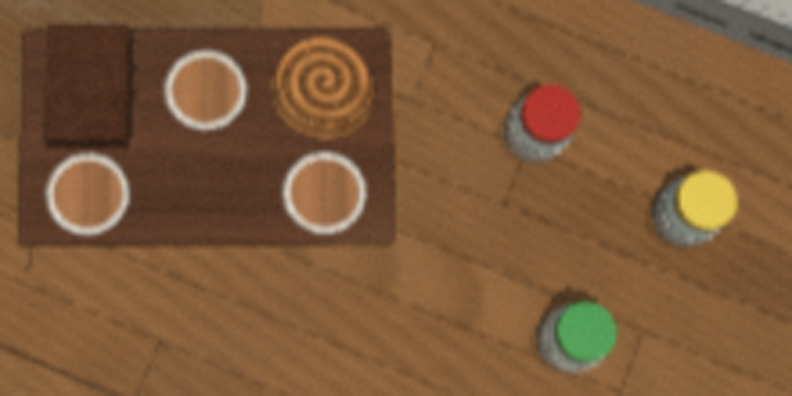

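Brownie is on the left and the swirl on the right, with rings at (289,193), (355,193) and (322,165). So red goes to the right-hand ring and green to the left. The pot top is at about (191,192), with the shaker and bell nearby.

```bash
cat >> h.py <<'E'
def plan(x,y,z,yaw):
    o=robot.get_obs();p=o["tool_pos"];w=o["ee_rot"][2];d=np.array([x,y,z])-p
    a=(yaw-w+np.pi)%(2*np.pi)-np.pi
    f=lambda w:np.round([10*(d[0]*np.cos(w)+d[1]*np.sin(w)),10*(d[0]*np.sin(w)-d[1]*np.cos(w)),-10*d[2]],3)
    print("t",round(o["time"],1),"pos",p.round(4),"rpy",o["ee_rot"].round(3),"w",round(o["width"],4),"F",o["wrist_force"].round(1))
    print("turn z",round(-a/np.pi*4,3),"shift now",f(w),"after turn",f(yaw))
E
python3 - <<'E'
from h import *
f=lambda u,v,s,x0,y0:((u+.5)/s-.5+x0,(v+.5)/s-.5+y0)
for n,u,v,z,q in[("red",552,113,.075,0),("grn",587,332,.075,0),("yel",707,201,.075,0),("swirl",323,85,.032,0),("pot",107,260,.042,1),("shk",243,165,.09,1),("bell",321,424,.02,1)]:
    p=f(u,v,5,170,140) if q else f(u,v,3.6,265,140)
    print(n,np.round(p,1),ray("top",*p,z).round(4))
plan(.545,-.298,.18,3.054)
E
```

```text
red [418. 171.] [ 0.5439 -0.2969  0.075 ]
grn [427.7 231.9] [ 0.3551 -0.3007  0.075 ]
yel [461.  195.5] [ 0.4559 -0.4168  0.075 ]
swirl [354.4 163.2] [ 0.5981 -0.1087  0.032 ]
pot [191.  191.6] [0.5507 0.4118 0.042 ]
shk [218.2 172.6] [0.591  0.3131 0.09  ]
bell [233.8 224.4] [0.4384 0.2874 0.02  ]
t 0.2 pos [0.1209 0.5362 0.1791] rpy [-3.14 -0.    2.92] w 0.0941 F [ 0.2 -0.1 -0.8]
turn z -0.171 shift now [-5.972 -7.205 -0.009] after turn [-4.955 -7.939 -0.009]
```

Call:
move_arm(
  motion=[0,0,-0.085,0,0,0,1,0,0,-0.085,0,0,0,1,0,0,0,-0.207,-0.331,0,1,0,0,0,-0.207,-0.331,0,1,0,0,0,-0.207,-0.331,0,1,0,0,0,-0.207,-0.331,0,1,0,0,0,-0.207,-0.331,0,1,0,0,0,-0.207,-0.331,0,1,0,0,0,-0.207,-0.331,0,1,0,0,0,-0.207,-0.331,0,1,0,0,0,-0.207,-0.331,0,1,0,0,0,-0.207,-0.331,0,1],
)

```text
time: 1.2
tool_pos: [0.2982, 0.1869, 0.1799]
ee_rot: [3.141, 0.001, 3.054]
wrist_force: [0.7, 0.8, -0.6]
width: 0.094
finger_force: 0.0
```

Call:
move_arm(
  motion=[0,0,0,-0.207,-0.331,0,1,0,0,0,-0.207,-0.331,0,1,0,0,0,-0.207,-0.331,0,1,0,0,0,-0.207,-0.331,0,1,0,0,0,-0.207,-0.331,0,1,0,0,0,-0.207,-0.331,0,1,0,0,0,-0.207,-0.331,0,1,0,0,0,-0.207,-0.331,0,1,0,0,0,-0.207,-0.331,0,1,0,0,0,-0.207,-0.331,0,1,0,0,0,-0.207,-0.331,0,1,0,0,0,-0.207,-0.331,0,1],
)

```text
time: 2.2
tool_pos: [0.5108, -0.2309, 0.1795]
ee_rot: [3.141, -0.0, 3.053]
wrist_force: [-0.3, -0.1, 0.9]
width: 0.0939
finger_force: 0.0
```

```bash
python3 -c "
from h import *
plan(.545,-.298,.02,3.054)"
```

```text
t 2.2 pos [ 0.5108 -0.2309  0.1795] rpy [ 3.141 -0.     3.053] w 0.0939 F [-0.3 -0.1  0.9]
turn z -0.001 shift now [-0.4   -0.638  1.595] after turn [-0.399 -0.639  1.595]
```

Call:
move_arm(
  motion=[0,0,0,-0.2,-0.325,0,1,0,0,0,-0.2,-0.325,0,1,0,0,0,0,0,0.3,1,0,0,0,0,0,0.3,1,0,0,0,0,0,0.3,1,0,0,0,0,0,0.3,1,0,0,0,0,0,0.2,1,0,0,0,0,0,0.2,1,0,0,0,0,0,0,1,0,0,0,0,0,0,0,0,0,0,0,0,0,0,0,0,0,0,0,0,0],
)

```text
time: 3.2
tool_pos: [0.5459, -0.2981, 0.0222]
ee_rot: [-3.14, 0.003, 3.053]
wrist_force: [-0.0, 0.1, 0.1]
width: 0.0777
finger_force: 0.0
```

Call:
move_arm(
  motion=[0,0,0,0,0,0,0,0,0,0,0,0,0,0,0,0,0,0,0,0,0,0,0,0,0,0,0,0],
)

```text
time: 3.53
tool_pos: [0.5449, -0.2981, 0.0207]
ee_rot: [-3.14, 0.001, 3.053]
wrist_force: [0.3, -2.1, 0.0]
width: 0.0508
finger_force: 26.7
```

```bash
python3 -c "
from h import *
plan(.545,-.298,.02,3.054)
a=robot.snapshot('top')[130:230,370:490];b=robot.snapshot('scene')[160:310,320:470]
o=np.hstack([cv2.resize(a,(480,400)),cv2.resize(b,(320,400))[:, :]]);cv2.imwrite('pics/c.png',o[:,:,::-1])"
```

```text
t 3.5 pos [ 0.5449 -0.2981  0.0207] rpy [-3.140e+00  1.000e-03  3.053e+00] w 0.0508 F [ 0.3 -2.1  0. ]
turn z -0.001 shift now [-0.001  0.001  0.007] after turn [-0.001  0.001  0.007]
```

View pics/c.png

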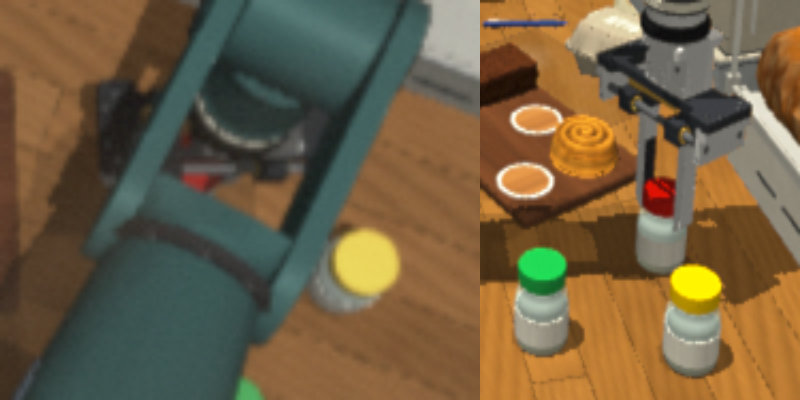

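Call:
move_arm(
  motion=[0,0,0,0,0,-0.1,0,0,0,0,0,0,-0.25,0,0,0,0,0,0,-0.35,0,0,0,0,0,0,-0.3,0,0,0,0,0.082,0.275,0,0,0,0,0,0.082,0.275,0,0,0,0,0,0.082,0.275,0,0,0,0,0,0.082,0.275,0,0,0,0,0,0.082,0.275,0,0,0,0,0,0.082,0.275,0,0,0,0,0,0.082,0.275,0,0,0,0,0,0,0,0,0],
)

```text
time: 4.63
tool_pos: [0.5027, -0.0952, 0.1199]
ee_rot: [3.137, -0.002, 3.058]
wrist_force: [0.2, -0.1, -1.7]
width: 0.0504
finger_force: 26.1
```

```bash
python3 -c "
from h import *
plan(.5046,-.1011,.036,3.054)
c=robot.snapshot('scene')
cv2.imwrite('pics/d.png',cv2.resize(c[110:260,270:470],None,fx=3,fy=3)[:,:,::-1])"
```

```text
t 4.6 pos [ 0.5027 -0.0952  0.1199] rpy [ 3.137e+00 -2.000e-03  3.058e+00] w 0.0504 F [ 0.2 -0.1 -1.7]
turn z 0.005 shift now [-0.024 -0.057  0.839] after turn [-0.024 -0.057  0.839]
```

View pics/d.png

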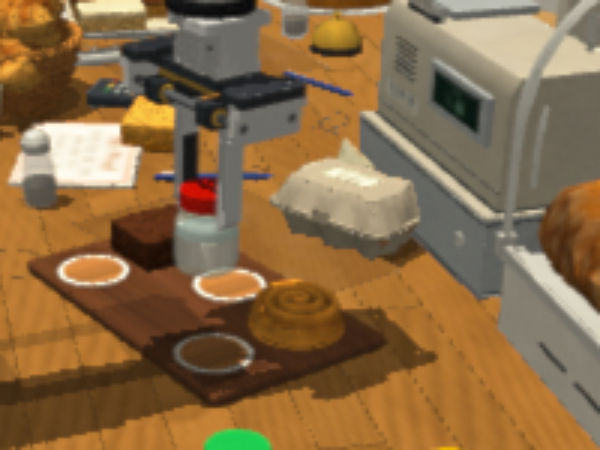

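Call:
move_arm(
  motion=[0,0,0,0,0,0.2,0,0,0,0,0,0,0.2,0,0,0,0,0,0,0.2,0,0,0,0,0,0,0,0,0,0,0,0,0,0,0,0,0,0,0,0,0,0,0,0,0,0,0,0,0],
)

```text
time: 5.27
tool_pos: [0.5056, -0.1012, 0.0617]
ee_rot: [-3.141, 0.003, 3.053]
wrist_force: [0.9, -0.2, -2.4]
width: 0.051
finger_force: 26.1
```

```bash
python3 -c "
from h import *
plan(.5046,-.1011,.036,3.054)"
```

```text
t 5.3 pos [ 0.5056 -0.1012  0.0617] rpy [-3.141e+00  3.000e-03  3.053e+00] w 0.051 F [ 0.9 -0.2 -2.4]
turn z -0.002 shift now [ 0.01  -0.     0.257] after turn [ 0.01  -0.     0.257]
```

Good; lower, release (opening 0.85), rise.

Call:
move_arm(
  motion=[0,0,0,0,0,0.1,0,0,0,0,0,0,0.08,0,0,0,0,0,0,0.05,0,0,0,0,0,0,0.02,0,0,0,0,0,0,0.01,0,0,0,0,0,0,0,0,0,0,0,0,0,0,0],
)

```text
time: 5.85
tool_pos: [0.5041, -0.1003, 0.0347]
ee_rot: [3.141, -0.0, 3.053]
wrist_force: [-3.0, 1.4, 4.5]
width: 0.0506
finger_force: 27.7
```

Call:
move_arm(
  motion=[0,0,0,0,0,0,0.8,0,0,0,0,0,0,0.8,0,0,0,0,0,0,0.8,0,0,0,0,0,0,0.8,0,0,0,0,0,0,0.8,0,0,0,0,0,0,0.8,0,0,0,0,0,-0.2,0.8,0,0,0,0,0,-0.3,1,0,0,0,0,0,-0.3,1,0,0,0,0,0,-0.3,1,0,0,0,0,0,-0.3,1],
)

```text
time: 6.77
tool_pos: [0.5041, -0.1004, 0.1751]
ee_rot: [3.141, -0.0, 3.053]
wrist_force: [1.0, 0.1, 0.6]
width: 0.0934
finger_force: 0.0
```

```bash
python3 -c "
from h import *
plan(.356,-.302,.18,3.054)"
```

```text
t 6.8 pos [ 0.5041 -0.1004  0.1751] rpy [ 3.141 -0.     3.053] w 0.0934 F [1.  0.1 0.6]
turn z -0.001 shift now [ 1.298 -2.139 -0.049] after turn [ 1.299 -2.138 -0.049]
```

Call:
move_arm(
  motion=[0,0,0,0.186,-0.306,0,1,0,0,0,0.186,-0.306,0,1,0,0,0,0.186,-0.306,0,1,0,0,0,0.186,-0.306,0,1,0,0,0,0.186,-0.306,0,1,0,0,0,0.186,-0.306,0,1,0,0,0,0.186,-0.306,0,1,0,0,0,0,0,0,1,0,0,0,0,0,0,1,0,0,0,0,0,0.3,1,0,0,0,0,0,0.3,1],
)

```text
time: 7.68
tool_pos: [0.3579, -0.303, 0.1155]
ee_rot: [-3.138, 0.005, 3.054]
wrist_force: [-0.0, -0.3, 0.2]
width: 0.0943
finger_force: 0.0
```

Call:
move_arm(
  motion=[0,0,0,0,0,0.3,1,0,0,0,0,0,0.3,1,0,0,0,0,0,0.2,1,0,0,0,0,0,0.145,1,0,0,0,0,0,0,1,0,0,0,0,0,0,0,0,0,0,0,0,0,0,0,0,0,0,0,0,0,0,0,0,0,0,0,0,0,0,0,0,0,0,0,0,0,0,0,0,0,0,0,0,0,0,0,0,0],
)

```text
time: 8.68
tool_pos: [0.356, -0.3027, 0.0198]
ee_rot: [-3.141, 0.001, 3.053]
wrist_force: [0.1, -1.2, -0.3]
width: 0.0521
finger_force: 26.6
```

```bash
python3 -c "
from h import *
plan(.5228,.1083,.12,3.054)"
```

```text
t 8.7 pos [ 0.356  -0.3027  0.0198] rpy [-3.141e+00  1.000e-03  3.053e+00] w 0.0521 F [ 0.1 -1.2 -0.3]
turn z -0.001 shift now [-1.299  4.242 -1.002] after turn [-1.302  4.241 -1.002]
```

Call:
move_arm(
  motion=[0,0,0,0,0,-0.1,0,0,0,0,0,0,-0.3,0,0,0,0,0,0,-0.4,0,0,0,0,0,0,-0.4,0,0,0,0,-0.081,0.265,0,0,0,0,0,-0.081,0.265,0,0,0,0,0,-0.081,0.265,0,0,0,0,0,-0.081,0.265,0,0,0,0,0,-0.081,0.265,0,0,0,0,0,-0.081,0.265,0,0,0,0,0,-0.081,0.265,0,0,0,0,0,-0.081,0.265,0,0],
)

```text
time: 9.68
tool_pos: [0.439, -0.0954, 0.1398]
ee_rot: [3.141, -0.0, 3.053]
wrist_force: [0.1, 0.3, -1.9]
width: 0.0515
finger_force: 26.3
```

Call:
move_arm(
  motion=[0,0,0,-0.081,0.265,0,0,0,0,0,-0.081,0.265,0,0,0,0,0,-0.081,0.265,0,0,0,0,0,-0.081,0.265,0,0,0,0,0,-0.081,0.265,0,0,0,0,0,-0.081,0.265,0,0,0,0,0,-0.081,0.265,0,0,0,0,0,-0.081,0.265,0,0,0,0,0,0,0,0,0,0,0,0,0,0,0.3,0,0,0,0,0,0,0.3,0,0,0,0,0,0,0.2,0],
)

```text
time: 10.68
tool_pos: [0.5207, 0.1082, 0.0572]
ee_rot: [-3.141, -0.003, 3.054]
wrist_force: [-0.6, 0.2, -2.9]
width: 0.0517
finger_force: 26.3
```

Call:
move_arm(
  motion=[0,0,0,0,0,0,0,0,0,0,0,0,0,0,0,0,0,0,0,0,0],
)

```text
time: 10.93
tool_pos: [0.5232, 0.1083, 0.0611]
ee_rot: [3.141, 0.002, 3.053]
wrist_force: [0.6, 0.3, -2.0]
width: 0.0516
finger_force: 26.3
```

```bash
python3 -c "
from h import *
plan(.5228,.1083,.035,3.054)"
```

```text
t 10.9 pos [0.5232 0.1083 0.0611] rpy [3.141e+00 2.000e-03 3.053e+00] w 0.0516 F [ 0.6  0.3 -2. ]
turn z -0.001 shift now [ 0.004 -0.     0.261] after turn [ 0.004 -0.     0.261]
```

Call:
move_arm(
  motion=[0,0,0,0,0,0.1,0,0,0,0,0,0,0.08,0,0,0,0,0,0,0.05,0,0,0,0,0,0,0.025,0,0,0,0,0,0,0.01,0,0,0,0,0,0,0,0,0,0,0,0,0,0,0],
)

```text
time: 11.52
tool_pos: [0.5221, 0.1085, 0.0338]
ee_rot: [-3.141, 0.0, 3.053]
wrist_force: [-2.8, -0.9, 5.3]
width: 0.0516
finger_force: 27.8
```

Call:
move_arm(
  motion=[0,0,0,0,0,0,0.8,0,0,0,0,0,0,0.8,0,0,0,0,0,0,0.8,0,0,0,0,0,0,0.8,0,0,0,0,0,0,0.8,0,0,0,0,0,0,0.8,0,0,0,0,0,-0.2,0.8,0,0,0,0,0,-0.3,1,0,0,0,0,0,-0.3,1,0,0,0,0,0,-0.3,1,0,0,0,0,0,-0.3,1],
)

```text
time: 12.43
tool_pos: [0.522, 0.1086, 0.1741]
ee_rot: [3.141, -0.0, 3.053]
wrist_force: [-0.6, -0.1, 0.3]
width: 0.0935
finger_force: 0.0
```

Call:
move_arm(
  motion=[0,0,0.15,0,0,0,1,0,0,0.15,0,0,0,1,0,0,0.15,0,0,0,1,0,0,0.15,0,0,0,1,0,0,0.15,0,0,0,1,0,0,0.15,0,0,0,1,0,0,0.15,0,0,0,1,0,0,0.15,0,0,0,1,0,0,0.15,0,0,0,1,0,0,0.15,0,0,0,1,0,0,0.15,0,0,0,1,0,0,0.15,0,0,0,1],
)

```text
time: 13.43
tool_pos: [0.5223, 0.1086, 0.1727]
ee_rot: [-3.142, -0.0, 1.634]
wrist_force: [-0.1, -1.2, 0.3]
width: 0.0938
finger_force: 0.0
```

Call:
move_arm(
  motion=[0,0,0.1,0,0,0,1,0,0,0.1,0,0,0,1,0,0,0,0,0,0,1,0,0,0,0,0,0,1],
)

```text
time: 13.77
tool_pos: [0.5222, 0.1086, 0.1728]
ee_rot: [-3.142, -0.0, 1.485]
wrist_force: [-0.6, -0.6, -0.3]
width: 0.0945
finger_force: 0.0
```

```bash
python3 -c "
from h import *
plan(.457,-.419,.18,1.484)"
```

```text
t 13.8 pos [0.5222 0.1086 0.1728] rpy [-3.142 -0.     1.485] w 0.0945 F [-0.6 -0.6 -0.3]
turn z 0.001 shift now [-5.313 -0.195 -0.072] after turn [-5.313 -0.193 -0.072]
```

Call:
move_arm(
  motion=[0,0,0,-0.38,-0.014,0,1,0,0,0,-0.38,-0.014,0,1,0,0,0,-0.38,-0.014,0,1,0,0,0,-0.38,-0.014,0,1,0,0,0,-0.38,-0.014,0,1,0,0,0,-0.38,-0.014,0,1,0,0,0,-0.38,-0.014,0,1,0,0,0,-0.38,-0.014,0,1,0,0,0,-0.38,-0.014,0,1,0,0,0,-0.38,-0.014,0,1,0,0,0,-0.38,-0.014,0,1,0,0,0,-0.38,-0.014,0,1],
)

```text
time: 14.77
tool_pos: [0.4647, -0.346, 0.1729]
ee_rot: [3.141, -0.0, 1.484]
wrist_force: [0.5, -0.4, 0.5]
width: 0.0937
finger_force: 0.0
```

Call:
move_arm(
  motion=[0,0,0,-0.38,-0.014,0,1,0,0,0,-0.37,-0.014,0,1,0,0,0,0,0,0,1,0,0,0,0,0,0,1,0,0,0,0,0,0.3,1,0,0,0,0,0,0.3,1,0,0,0,0,0,0.2,1,0,0,0,0,0,0,1,0,0,0,0,0,0,1],
)

```text
time: 15.52
tool_pos: [0.4558, -0.4165, 0.092]
ee_rot: [-3.14, -0.002, 1.485]
wrist_force: [0.2, -0.4, -0.1]
width: 0.0939
finger_force: 0.0
```

```bash
python3 -c "
from h import *
plan(.457,-.4185,.02,1.484)"
```

```text
t 15.5 pos [ 0.4558 -0.4165  0.092 ] rpy [-3.140e+00 -2.000e-03  1.485e+00] w 0.0939 F [ 0.2 -0.4 -0.1]
turn z 0.001 shift now [-0.019  0.013  0.72 ] after turn [-0.019  0.013  0.72 ]
```

Call:
move_arm(
  motion=[0,0,0,-0.02,0.01,0.3,1,0,0,0,0,0,0.25,1,0,0,0,0,0,0.17,1,0,0,0,0,0,0,1,0,0,0,0,0,0,0,0,0,0,0,0,0,0,0,0,0,0,0,0,0,0,0,0,0,0,0,0,0,0,0,0,0,0,0,0,0,0,0,0,0,0,0,0,0,0,0,0,0],
)

```text
time: 16.43
tool_pos: [0.4571, -0.4209, 0.0213]
ee_rot: [3.14, 0.0, 1.482]
wrist_force: [0.7, -0.4, -0.4]
width: 0.0507
finger_force: 18.9
```

```bash
python3 -c "
from h import *
plan(.6084,-.0044,.16,1.484)"
```

```text
t 16.4 pos [ 0.4571 -0.4209  0.0213] rpy [3.14  0.    1.482] w 0.0507 F [ 0.7 -0.4 -0.4]
turn z -0.002 shift now [ 4.282  1.14  -1.387] after turn [ 4.281  1.146 -1.387]
```

Call:
move_arm(
  motion=[0,0,0,0,0,0,0,0,0,0,0,0,-0.1,0,0,0,0,0,0,-0.4,0,0,0,0,0,0,-0.4,0,0,0,0,0,0,-0.4,0,0,0,0,0.285,0.076,0,0,0,0,0,0.285,0.076,0,0,0,0,0,0.285,0.076,0,0,0,0,0,0.285,0.076,0,0,0,0,0,0.285,0.076,0,0,0,0,0,0.285,0.076,0,0,0,0,0,0.285,0.076,0,0],
)

```text
time: 17.43
tool_pos: [0.527, -0.2251, 0.1508]
ee_rot: [-3.14, -0.0, 1.482]
wrist_force: [0.4, -0.3, -2.5]
width: 0.0497
finger_force: 26.3
```

Call:
move_arm(
  motion=[0,0,0,0.285,0.076,0,0,0,0,0,0.285,0.076,0,0,0,0,0,0.285,0.076,0,0,0,0,0,0.285,0.076,0,0,0,0,0,0.285,0.076,0,0,0,0,0,0.285,0.076,0,0,0,0,0,0.285,0.076,0,0,0,0,0,0.285,0.076,0,0,0,0,0,0,0,0,0,0,0,0,0,0,0,0,0,0,0,0,0,0,0],
)

```text
time: 18.35
tool_pos: [0.6075, -0.0053, 0.1506]
ee_rot: [-3.14, 0.001, 1.483]
wrist_force: [0.9, 0.5, -1.8]
width: 0.0501
finger_force: 26.3
```

```bash
python3 -c "
from h import *
plan(.6084,-.0055,.035,1.484)"
```

```text
t 18.4 pos [ 0.6075 -0.0053  0.1506] rpy [-3.140e+00  1.000e-03  1.483e+00] w 0.0501 F [ 0.9  0.5 -1.8]
turn z -0.002 shift now [-1.000e-03  1.000e-02  1.156e+00] after turn [-1.000e-03  1.000e-02  1.156e+00]
```

Call:
move_arm(
  motion=[0,0,0,0,0,0.3,0,0,0,0,0,0,0.3,0,0,0,0,0,0,0.25,0,0,0,0,0,0,0.1,0,0,0,0,0,0,0.08,0,0,0,0,0,0,0.06,0,0,0,0,0,0,0.04,0,0,0,0,0,0,0.02,0,0,0,0,0,0,0,0,0,0,0,0,0,0,0],
)

```text
time: 19.18
tool_pos: [0.6088, -0.005, 0.0371]
ee_rot: [3.139, -0.0, 1.483]
wrist_force: [-0.0, -0.2, -1.4]
width: 0.0499
finger_force: 26.3
```

```bash
python3 -c "
from h import *
plan(.6084,-.0055,.035,1.484)"
```

```text
t 19.2 pos [ 0.6088 -0.005   0.0371] rpy [ 3.139 -0.     1.483] w 0.0499 F [-0.  -0.2 -1.4]
turn z -0.002 shift now [-0.006 -0.003  0.021] after turn [-0.006 -0.003  0.021]
```

Call:
move_arm(
  motion=[0,0,0,0,0,0.015,0,0,0,0,0,0,0.01,0,0,0,0,0,0,0,0,0,0,0,0,0,0,0.8,0,0,0,0,0,0,0.8,0,0,0,0,0,0,0.8,0,0,0,0,0,0,0.8,0,0,0,0,0,0,0.8,0,0,0,0,0,0,0.8,0,0,0,0,0,-0.2,0.8,0,0,0,0,0,-0.4,0.8,0,0,0,0,0,-0.4,0.8],
)

```text
time: 20.18
tool_pos: [0.6061, -0.0047, 0.1318]
ee_rot: [-3.136, -0.0, 1.483]
wrist_force: [0.3, -0.2, 0.2]
width: 0.0756
finger_force: 0.0
```

Call:
move_arm(
  motion=[0,0,0,0,0,-0.4,0.8,0,0,0,0,0,-0.2,0.8,0,0,0,0,0,0,0.8],
)

```text
time: 20.43
tool_pos: [0.6111, -0.0052, 0.2011]
ee_rot: [3.128, 0.0, 1.483]
wrist_force: [0.5, 0.6, 0.0]
width: 0.0753
finger_force: 0.0
```

```bash
python3 -c "
from h import *
plan(.551,.412,.18,1.484)"
```

```text
t 20.4 pos [ 0.6111 -0.0052  0.2011] rpy [3.128 0.    1.483] w 0.0753 F [0.5 0.6 0. ]
turn z -0.002 shift now [ 4.103 -0.967  0.211] after turn [ 4.104 -0.961  0.211]
```

Call:
move_arm(
  motion=[0,0,0,0.342,-0.079,0,0.8,0,0,0,0.342,-0.079,0,0.8,0,0,0,0.342,-0.079,0,0.8,0,0,0,0.342,-0.079,0,0.8,0,0,0,0.342,-0.079,0,0.8,0,0,0,0.342,-0.079,0,0.8,0,0,0,0.342,-0.079,0,0.8,0,0,0,0.342,-0.079,0,0.8,0,0,0,0.342,-0.079,0,0.8,0,0,0,0.342,-0.079,0,0.8,0,0,0,0.342,-0.079,0,0.8,0,0,0,0.342,-0.079,0,0.8],
)

```text
time: 21.43
tool_pos: [0.5486, 0.4136, 0.1912]
ee_rot: [-3.139, 0.002, 1.483]
wrist_force: [0.4, 0.6, 0.7]
width: 0.0754
finger_force: 0.0
```

Call:
move_arm(
  motion=[0,0,0,0,0,0,0.8,0,0,0,0,0,0,0.8,0,0,0,0,0,0,0.8,0,0,0,0,0,0,0.8,0,0,0,0,0,0,0.8],
)

```text
time: 21.85
tool_pos: [0.5503, 0.4107, 0.1934]
ee_rot: [-3.142, 0.0, 1.48]
wrist_force: [-0.3, 0.4, 0.6]
width: 0.0752
finger_force: 0.0
```

```bash
python3 -c "
from h import *
plan(.551,.412,.006,1.484)
a=robot.snapshot('top')
for q in [('yel',27,(300,135,345,180),.075),('red',0,(340,165,380,210),.089),('grn',65,(275,165,315,210),.089)]:
  for s,c in blobs(a,q[1],q[2]):print(q[0],s,c.round(1),ray('top',*c,.089).round(4))
s=robot.snapshot('scene')
cv2.imwrite('pics/e.png',np.vstack([cv2.resize(a[130:220,160:400],(720,270)),cv2.resize(s[110:260,230:430],(400,300))[:, :].copy() if 0 else np.pad(cv2.resize(s[110:260,230:430],(400,300)),((0,0),(0,320),(0,0)))])[:,:,::-1])"
```

```text
t 21.9 pos [0.5503 0.4107 0.1934] rpy [-3.142  0.     1.48 ] w 0.0752 F [-0.3  0.4  0.6]
turn z -0.005 shift now [0.014 0.006 1.874] after turn [0.014 0.006 1.874]
yel [312 150  17  17 218] [320.5 158.1] [ 0.6083 -0.0016  0.089 ]
red [348 181  16  16 220] [355.4 188.4] [ 0.5042 -0.0982  0.089 ]
grn [279 182  15  15 176] [286.2 189.4] [0.5201 0.1104 0.089 ]
```

View pics/e.png

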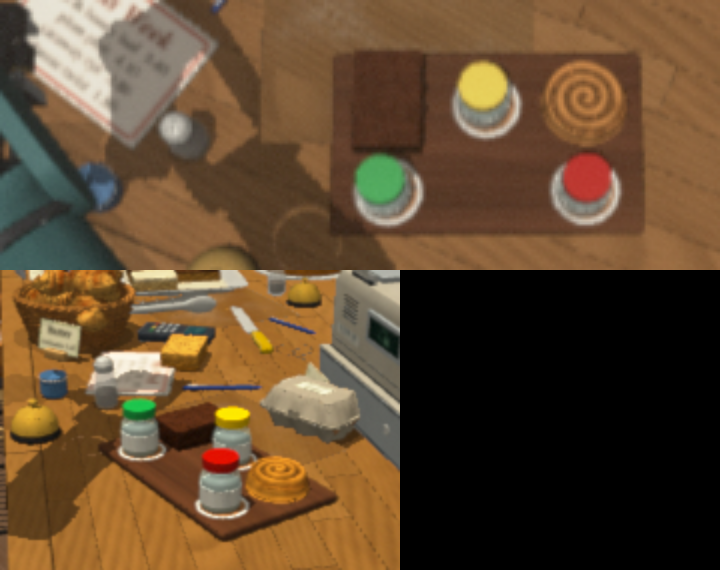

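All three jars stand centred on their rings to within about 3 mm, and the bystanders are undisturbed. Next I pick the pot.

Call:
move_arm(
  motion=[0,0,0,0.01,0,0.3,0.8,0,0,0,0,0,0.3,0.8,0,0,0,0,0,0.3,0.8,0,0,0,0,0,0.3,0.8,0,0,0,0,0,0.3,0.8,0,0,0,0,0,0.2,0.8,0,0,0,0,0,0.1,0.8,0,0,0,0,0,0,0.8,0,0,0,0,0,0,0.8],
)

```text
time: 22.7
tool_pos: [0.5503, 0.413, 0.014]
ee_rot: [3.141, -0.0, 1.482]
wrist_force: [1.0, -0.1, -0.2]
width: 0.0753
finger_force: 0.0
```

```bash
python3 -c "
from h import *
plan(.551,.412,.007,1.484)
s=robot.snapshot('scene');cv2.imwrite('pics/f.png',cv2.resize(s[90:190,220:320],(600,600))[:,:,::-1])"
```

```text
t 22.7 pos [0.5503 0.413  0.014 ] rpy [ 3.141 -0.     1.482] w 0.0753 F [ 1.  -0.1 -0.2]
turn z -0.003 shift now [-0.01   0.008  0.07 ] after turn [-0.01   0.008  0.07 ]
```

View pics/f.png

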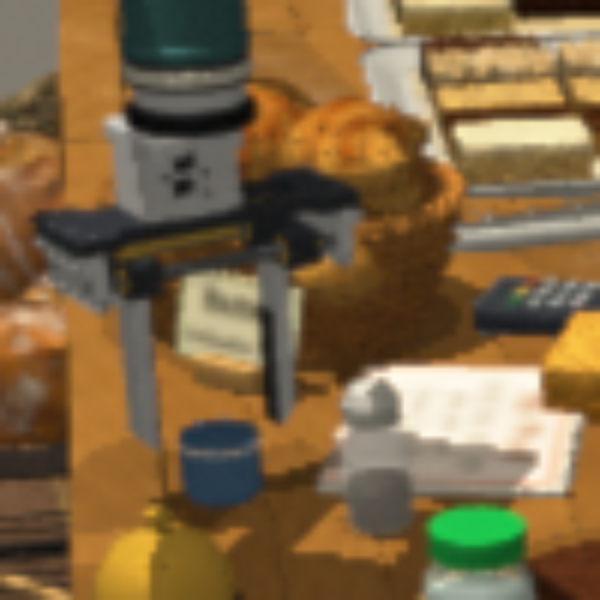

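```bash
python3 -c "
from h import *
print(ray('scene',220+(220+.5)/6-.5,90+435/6-.5,.042),ray('scene',220+222/6-.5,90+492/6-.5,.0))
print(ray('scene',220+222/6-.5,90+465/6-.5,.02))
print(ray('scene',220+212/6-.5,90+427/6-.5,.014))
c=robot.get_calibration('scene')
for X in([.551,.412,.014],[.551,.412,.042]):
  q=np.array(c['R'])@X+c['t'];print(q[:2]/q[2]*c['fx']+[c['cx'],c['cy']])
for u,v in((191,191.6),(107/5+170-.4,260/5+140-.4)):print(ray('top',u,v,.042),ray('top',u,v,0))
"
```

```text
[0.55531227 0.40933007 0.042     ] [0.56136535 0.42284266 0.        ]
[0.55891227 0.41630949 0.02      ]
[0.59534935 0.48817005 0.014     ]
[255.34242676 169.4452939 ]
[254.80308939 162.07106941]
[0.55067261 0.41177586 0.042     ] [0.56067872 0.42424398 0.        ]
[0.55067261 0.41177586 0.042     ] [0.56067872 0.42424398 0.        ]
```

Call:
move_arm(
  motion=[0,0,0,0,0,0.05,0.8,0,0,0,0,0,0.03,0.8,0,0,0,0,0,0,0.8,0,0,0,0,0,0,0.8,0,0,0,0,0,0,0.8],
)

```text
time: 23.17
tool_pos: [0.5499, 0.4134, 0.0058]
ee_rot: [3.141, -0.0, 1.483]
wrist_force: [0.1, -0.6, -0.2]
width: 0.0753
finger_force: 0.0
```

```bash
python3 -c "
from h import *
plan(.551,.412,.006,1.484)
c=robot.get_calibration('scene')
s=robot.snapshot('scene')
k=8;x0,y0=225,110
a=cv2.resize(s[y0:y0+75,x0:x0+75],(600,600),interpolation=cv2.INTER_CUBIC)
def P(X):
  q=np.array(c['R'])@X+c['t'];q=q[:2]/q[2]*c['fx']+[c['cx'],c['cy']];return tuple(int(v) for v in (q+.5-[x0,y0])*k)
p=robot.get_obs()['tool_pos'];y=np.array([1,-.087,0])
for s_ in(-.0376,-.05,.0376,.05):
  for h in(0,.019):cv2.circle(a,P(p+s_*y+[0,0,h]),4,(255,0,255) if h else (255,0,0),-1)
cv2.circle(a,P(p),4,(0,255,0),-1)
cv2.imwrite('pics/g.png',a[:,:,::-1])"
```

```text
t 23.2 pos [0.5499 0.4134 0.0058] rpy [ 3.141 -0.     1.483] w 0.0753 F [ 0.1 -0.6 -0.2]
turn z -0.002 shift now [-0.013  0.012 -0.002] after turn [-0.013  0.012 -0.002]
```

View pics/g.png

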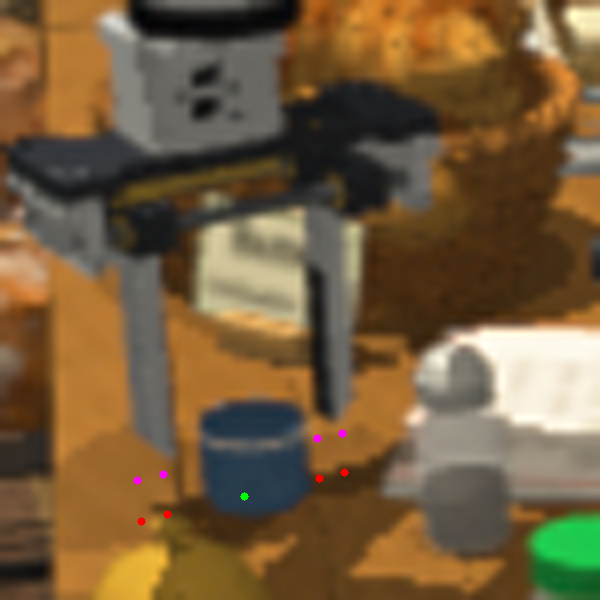

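The rendered fingertips sit about 28 mm above the reported TCP, and the jars' 51 mm grip width suggests they were held near the lid. I'll descend in small steps and watch the force.

Call:
move_arm(
  motion=[0,0,0,0,0,0.03,0.8,0,0,0,0,0,0.03,0.8,0,0,0,0,0,0,0.8],
)

```text
time: 23.47
tool_pos: [0.5492, 0.4129, -0.0017]
ee_rot: [-3.14, 0.001, 1.483]
wrist_force: [-0.1, 0.2, -0.6]
width: 0.0751
finger_force: 0.0
```

Call:
move_arm(
  motion=[0,0,0,0,0,0.02,0.8,0,0,0,0,0,0.02,0.8,0,0,0,0,0,0,0.8],
)

```text
time: 23.72
tool_pos: [0.5495, 0.4131, -0.0053]
ee_rot: [-3.141, 0.001, 1.483]
wrist_force: [0.8, -0.7, 0.9]
width: 0.0752
finger_force: 0.0
```

Call:
move_arm(
  motion=[0,0,0,0,0,0.03,0.8,0,0,0,0,0,0.03,0.8,0,0,0,0,0,0,0.8],
)

```text
time: 23.97
tool_pos: [0.5493, 0.413, -0.0116]
ee_rot: [-3.14, 0.001, 1.482]
wrist_force: [-0.1, 0.6, 0.4]
width: 0.0751
finger_force: 0.0
```

Call:
move_arm(
  motion=[0,0,0,0,0,0.03,0.8,0,0,0,0,0,0.03,0.8,0,0,0,0,0,0,0.8,0,0,0,0,0,0,0.8],
)

```text
time: 24.3
tool_pos: [0.5496, 0.4131, -0.0171]
ee_rot: [-3.141, 0.0, 1.483]
wrist_force: [-0.8, 1.1, 0.4]
width: 0.0752
finger_force: 0.0
```

```bash
python3 -c "
from h import *
plan(.551,.412,.006,1.484)
s=robot.snapshot('scene');cv2.imwrite('pics/i.png',cv2.resize(s[110:185,225:300],(600,600),interpolation=2)[:,:,::-1])"
```

```text
t 24.3 pos [ 0.5496  0.4131 -0.0171] rpy [-3.141  0.     1.483] w 0.0752 F [-0.8  1.1  0.4]
turn z -0.002 shift now [-0.01   0.015 -0.231] after turn [-0.01   0.015 -0.231]
```

View pics/i.png

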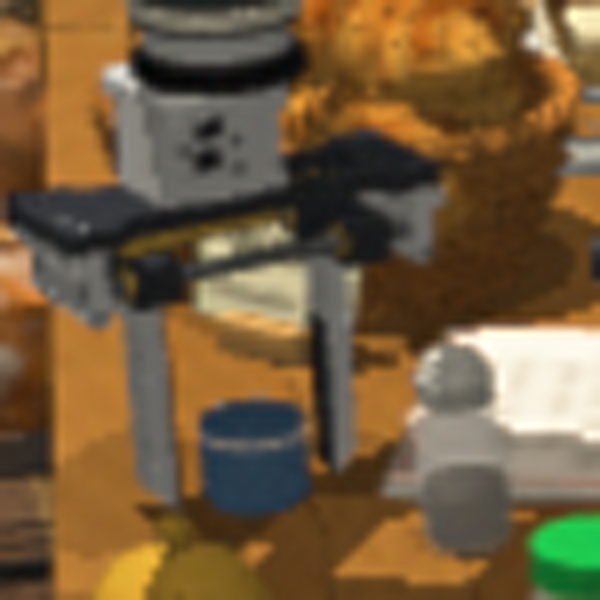

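Call:
move_arm(
  motion=[0,0,0,0,0,0.03,0.8,0,0,0,0,0,0.01,0.8,0,0,0,0,0,0,0.8,0,0,0,0,0,0,0,0,0,0,0,0,0,0,0,0,0,0,0,0,0,0,0,0,0,0,0,0,0,0,0,0,0,0,0,0,0,0,0,0,0,0,0,0,0,0,0,0,0],
)

```text
time: 25.18
tool_pos: [0.5502, 0.4133, -0.0204]
ee_rot: [3.141, -0.0, 1.482]
wrist_force: [0.9, -0.1, -0.0]
width: 0.0471
finger_force: 30.0
```

```bash
python3 -c "
from h import *
plan(.6085,-.003,.125,1.484)"
```

```text
t 25.2 pos [ 0.5502  0.4133 -0.0204] rpy [ 3.141 -0.     1.482] w 0.0471 F [ 0.9 -0.1 -0. ]
turn z -0.002 shift now [-4.096  0.948 -1.454] after turn [-4.097  0.942 -1.454]
```

Call:
move_arm(
  motion=[0,0,0,0,0,-0.1,0,0,0,0,0,0,-0.25,0,0,0,0,0,0,-0.35,0,0,0,0,0,0,-0.35,0,0,0,0,0,0,-0.3,0,0,0,0,0,0,0,0,0,0,0,-0.272,0.063,0,0,0,0,0,-0.272,0.063,0,0,0,0,0,-0.272,0.063,0,0,0,0,0,-0.272,0.063,0,0,0,0,0,-0.272,0.063,0,0,0,0,0,-0.272,0.063,0,0],
)

```text
time: 26.18
tool_pos: [0.5722, 0.2459, 0.1132]
ee_rot: [-3.139, 0.001, 1.483]
wrist_force: [1.1, -0.9, -1.2]
width: 0.0472
finger_force: 30.0
```

Call:
move_arm(
  motion=[0,0,0,-0.272,0.063,0,0,0,0,0,-0.272,0.063,0,0,0,0,0,-0.272,0.063,0,0,0,0,0,-0.272,0.063,0,0,0,0,0,-0.272,0.063,0,0,0,0,0,-0.272,0.063,0,0,0,0,0,-0.272,0.063,0,0,0,0,0,-0.272,0.063,0,0,0,0,0,-0.272,0.063,0,0,0,0,0,0,0,0,0,0,0,0,0,0,0,0,0,0,0,0,0,0,0],
)

```text
time: 27.18
tool_pos: [0.6073, -0.001, 0.1136]
ee_rot: [-3.14, -0.001, 1.482]
wrist_force: [-0.1, 0.9, -1.4]
width: 0.0473
finger_force: 30.0
```

```bash
python3 -c "
from h import *
plan(.6085,-.001,.069,1.484)
s=robot.snapshot('scene');cv2.imwrite('pics/j.png',cv2.resize(s[100:260,260:420],(640,600),interpolation=2)[:,:,::-1])"
```

```text
t 27.2 pos [ 0.6073 -0.001   0.1136] rpy [-3.140e+00 -1.000e-03  1.482e+00] w 0.0473 F [-0.1  0.9 -1.4]
turn z -0.002 shift now [0.001 0.012 0.446] after turn [0.001 0.012 0.446]
```

View pics/j.png

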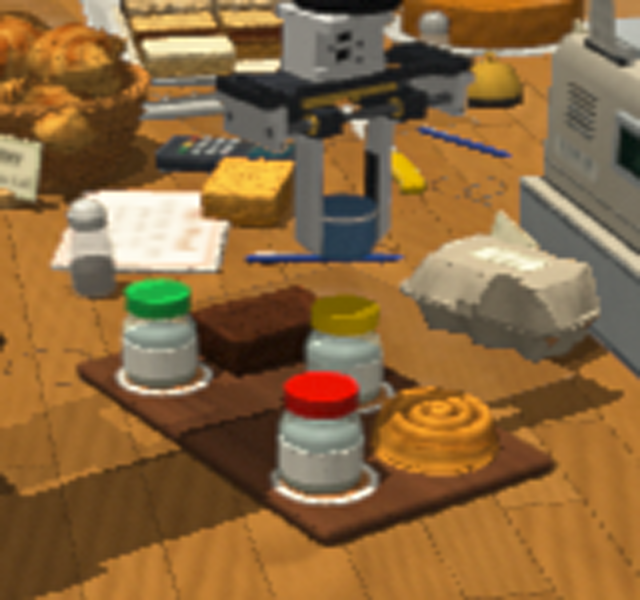

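Call:
move_arm(
  motion=[0,0,0,0,0.01,0.15,0,0,0,0,0,0,0.15,0,0,0,0,0,0,0.08,0,0,0,0,0,0,0.03,0,0,0,0,0,0,0,0,0,0,0,0,0,0,0,0,0,0,0,0,0,0],
)

```text
time: 27.82
tool_pos: [0.6096, -0.0013, 0.0745]
ee_rot: [3.14, -0.0, 1.483]
wrist_force: [0.9, -1.1, -0.6]
width: 0.0473
finger_force: 30.0
```

Call:
move_arm(
  motion=[0,0,0,0,0,0.02,0,0,0,0,0,0,0,0,0,0,0,0,0,0,0],
)

```text
time: 28.07
tool_pos: [0.6091, -0.0016, 0.0717]
ee_rot: [3.141, -0.0, 1.482]
wrist_force: [0.4, -0.1, -0.1]
width: 0.0476
finger_force: 30.0
```

Call:
move_arm(
  motion=[0,0,0,0,0,0.015,0,0,0,0,0,0,0,0,0,0,0,0,0,0,0],
)

```text
time: 28.32
tool_pos: [0.6089, -0.0016, 0.0697]
ee_rot: [-3.141, -0.0, 1.482]
wrist_force: [-0.5, -0.2, -1.1]
width: 0.0473
finger_force: 30.0
```

Call:
move_arm(
  motion=[0,0,0,0,0,0.015,0,0,0,0,0,0,0,0,0,0,0,0,0,0,0],
)

```text
time: 28.57
tool_pos: [0.6092, -0.0016, 0.0686]
ee_rot: [3.141, -0.0, 1.483]
wrist_force: [0.5, 0.2, -0.9]
width: 0.0475
finger_force: 30.0
```

Call:
move_arm(
  motion=[0,0,0,0,0,0.015,0,0,0,0,0,0,0,0,0,0,0,0,0,0,0],
)

```text
time: 28.82
tool_pos: [0.6093, -0.0016, 0.0686]
ee_rot: [3.14, 0.0, 1.483]
wrist_force: [-2.1, -0.1, 5.4]
width: 0.0474
finger_force: 30.0
```

Call:
move_arm(
  motion=[0,0,0,0,0,0.01,0,0,0,0,0,0,0,0,0,0,0,0,0,0,0],
)

```text
time: 29.07
tool_pos: [0.6093, -0.0016, 0.0685]
ee_rot: [3.14, 0.0, 1.483]
wrist_force: [-3.5, 0.4, 7.7]
width: 0.0478
finger_force: 30.0
```

Contact at the lid (5–8 N). I'll ease off slightly, release gently and rise.

Call:
move_arm(
  motion=[0,0,0,0,0,-0.018,0,0,0,0,0,0,0,0,0,0,0,0,0,0,0.55,0,0,0,0,0,0,0.6,0,0,0,0,0,0,0.7,0,0,0,0,0,0,0.8,0,0,0,0,0,0,0.8,0,0,0,0,0,0,0.8,0,0,0,0,0,0,0.8,0,0,0,0,0,-0.15,0.8,0,0,0,0,0,-0.3,0.8,0,0,0,0,0,-0.35,0.8],
)

```text
time: 30.07
tool_pos: [0.607, -0.0014, 0.1455]
ee_rot: [-3.135, -0.0, 1.482]
wrist_force: [0.5, -1.0, -0.2]
width: 0.0752
finger_force: 0.0
```

Call:
move_arm(
  motion=[0,0,0,0,0,-0.3,0.8,0,0,0,0,0,-0.3,0.8,0,0,0,-0.3,-0.2,0,0.8,0,0,0,-0.3,-0.2,0,0.8,0,0,0,-0.3,-0.2,0,0.8,0,0,0,-0.3,-0.2,0,0.8,0,0,0,-0.3,-0.2,0,0.8,0,0,0,-0.3,-0.2,0,0.8,0,0,0,-0.3,-0.2,0,0.8,0,0,0,-0.3,-0.2,0,0.8,0,0,0,-0.3,-0.2,0,0.8],
)

```text
time: 30.98
tool_pos: [0.4046, -0.2557, 0.2079]
ee_rot: [3.141, 0.0, 1.483]
wrist_force: [-0.6, -0.9, 0.6]
width: 0.0754
finger_force: 0.0
```

```bash
python3 -c "
from h import *
a=robot.snapshot('top');s=robot.snapshot('scene')
for q in [('pot',108,(300,130,345,180),.131),('red',0,(340,165,380,210),.089),('grn',65,(275,165,315,210),.089)]:
  for t,c in blobs(a,q[1],q[2]):print(q[0],t,c.round(1),ray('top',*c,q[3]).round(4))
cv2.imwrite('pics/k.png',np.hstack([cv2.resize(a[130:220,260:390],(400,277)),cv2.resize(s[120:240,230:403],(400,277))])[:,:,::-1])"
```

```text
red [348 180  16  17 223] [355.4 188.2] [ 0.5046 -0.0982  0.089 ]
grn [279 182  15  15 172] [286.1 189.4] [0.5202 0.1106 0.089 ]
```

View pics/k.png

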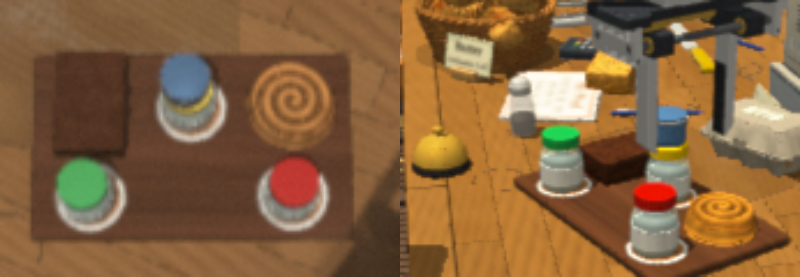

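```bash
python3 -c "
from h import *
p=ray('top',319.7,155,.131);print(p)
if abs(p[0]-.608)<.008 and abs(p[1]+.002)<.008: print(robot.close_job())"
```

```text
[6.05881248e-01 5.49551928e-04 1.31000000e-01]
the job is handed in; nothing more can be done
None
```

I handed the job in at about 31 s. In the last pictures, each jar stands within about 3 mm of its ring centre, the pot is within about 4 mm of the yellow lid's axis, and the bakes, shaker and bell look undisturbed; the judged result was not shown.

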